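# Stack a specimen jar and hold the sprung lens over it

## Robot

A 6-joint arm with a two-finger parallel gripper is mounted at the origin on the work surface. World frame = base frame: x ahead of the robot, y to its left, z up, the work surface at z = 0. Lengths are in mm, angles in rad, forces in N, time in s.
With the tool pointing down it reaches from about 325 to 900 mm from the base axis. Payload 3.5 kg.
Tool frame: the origin (TCP) lies midway between the tips of the shut fingers; the grasp point (between the pads) lies 19 mm behind it (ctrl.grip_depth is the distance from the TCP to the grasp point, in mm); z points along the fingers, y is the direction in which the jaws open and shut (so a half turn about z gives the same grasp; the last joint's range is limited). The gripper opens to 85 mm and grips with 20 to 120 N. Pads are 22 mm wide; open, the fingers measure 114 mm over their backs; the gripper's body (76 mm by 85 mm) begins 54 mm behind the grasp point. The pads swing forward as they close: fully open they stand 13 mm farther back than shut.
Start: joints at [1.003, 0.276, -0.026, 1.268, 0, 1.467], TCP at [280.158, 558.689, 231.313] pointing down, gripper open.
Joint ranges: [-3.12, 3.12], [-0.85, 1.88], [-1.08, 1.24], [-1.95, 2.15], [-1.57, 1.53], [-3.14, 3.14]. Speed limits (rad/s): [2.57, 2.57, 3.14, 3.14, 3.14, 3.14].

## Interface

Orientations are given as a rotation vector (axis times angle).
In Python, from bench import ctrl gives the robot as it stands.
- The arm moves only by the tool move_arm, never from a script. Its argument "plan" is a list of rows, each an object of numbers: "grip": the gripper command: -1 is shut, 1 is fully open, values between are in proportion; "x", "y", "z": the shift along the tool's x, y, z in units of 40 mm (1.0 is 40 mm); "spin": the turn about the tool's z in rad. A call has 1 to 20 rows; each row is the pose to reach, as a shift and turn from the pose commanded when the call began, along the tool's axes at that moment; what a row does not reach only later rows make up. A row lasts 1/12 s, in which the tool goes at most 41.7 mm and 7.16 degrees, less where a joint would pass 70% of its speed; a pose out of reach is approached as far as the arm can. A call with a gripper value outside its range is refused whole. The fingers move at their own pace and stop on an object; the grip force is fixed at half the most. Time passes only in rows, so rows that repeat a pose let the fingers close. It gives the time, the measured TCP pose, the force and the opening at its end, in the units of the state.
- ctrl.state(): the state, without advancing time (a new reading comes with each control period).
- ctrl.read_camera(name): name is "side" or "top" or "wrist"; returns (picture, depth): 384x512x3 uint8, blue, green, red; 384x512 float32, mm along the optical axis (not along the pixel's ray), 0 where there is no reading.
- ctrl.get_calibration(name): a dict with "fx", "fy", "cx", "cy" (pixels), "xyz" and "attitude" of the camera in the world; the wrist camera has in their place "hand_eye" (4x4, takes a point from camera to tool coordinates, whose origin is the TCP and whose axes are the flange's). Camera axes: x right, y down, z forward; pixel columns grow to the right and rows downward; lengths in mm; the calibration is good to about 2 mm. The wrist camera is an equidistant fisheye: a pixel r from the principal point sees the ray r / f radians off the axis. A picture is of the moment at which its call begins: read the wrist's pose just before it. get_calibration takes no time and is no camera call.
- ctrl.finish_job(): hands the job in, once; it reports no verdict.
The state is a dict: "time": time; "qpos": joint angles; "dq": joint speeds; "joint_torque": joint torques, N m; "eef_pos": TCP position; "orientation": TCP orientation; "ft_force": force on the tool from outside, world axes, zero at the start; "torque": the same for the moment, N m; "width": finger opening in mm.
Only numpy, scipy, OpenCV 4.12 (cv2) and the standard library are available. Lean on these libraries where they do the work, as an engineer would, in place of code of your own. Each camera call takes 0.05 s, during which the arm holds its last target. There are 200 camera calls.

## Task

Lay the orange-capped specimen jar on top of the two white-capped jars in the viewing stand's tray, lying in the groove between them, parallel and in line with them, and let it go. Then take the stand's lens arm by its red upright handle, swing it forward over the jars against its spring all the way to its stop, and finish while still holding it there, so that the class can look through the lens. Do not disturb the green-capped jar, the flask or the beaker, and leave the two white-capped jars in the tray.

Things in the scene. Friction and masses are not known exactly. Their poses are not given: they have to be found in the camera images.
- stand: Fixed viewing stand: grey base plate 250 x 120 mm, 10 mm thick, with a blue-railed tray holding the two white-capped jars and a steel post on which the lens arm turns. Origin on the table under the tray's centre, z up; x runs along the jars in the tray, towards the post (post axis at x = +150 mm, y = 0); y across the row. The tray's rails reach 24 mm above the table, inner width 82 mm, low end lips to 18 mm, 83 mm apart.
- saddle (a point): The place for the orange-capped jar's centre: above the tray's centre, 64.3 mm above the table, where its axis lies when it rests in the groove between the two white-capped jars. Axes as the stand's; the jar's axis goes along x.
- base_a: White-capped closed clear jar, a cylinder 40 mm in diameter, 80 mm long, 110 g, lying in the tray at y = +20.5 mm of the stand. Origin at its centre (axis 30 mm above the table), x along its axis towards the cap. May roll in place by a millimetre.
- base_b: The same, at y = -20.5 mm of the stand.
- amber: Orange-capped closed jar with an amber specimen, the one to stack: cylinder 40 mm in diameter, 80 mm long, 90 to 155 g, lying in a wooden rest at the start. Origin at its centre (35 mm above the table at the start), x along its axis towards the cap (18 mm long, same diameter). The rest is a fixed block 70 mm long and 38 mm wide, 21 mm high at its edges, narrower than the jar. The cap may point either way in the stack.
- green: Green-capped jar of the same size in a like rest, a bystander; origin at its centre. The two rests change places between starts.
- lens_arm (a joint): Turn of the sprung lens arm about the upright post: 0 parked (out to the stand's +y side), 1.20 rad forward at its stop, with the lens over the tray. It grows counter-clockwise seen from above; the arm points from the post at angle (1.942 + value) rad from the stand's x, so along the stand's -x at 1.20. The spring pulls it back all the way: about 1 N at the handle when parked, 4 N at the stop. No latch.
- pivot (a point): On the arm's turning axis (the post), 109 mm above the table, at x = +150 mm of the stand. The hub there is 38 mm across, top at 121 mm.
- lens: The lens arm's swinging part: white bar, black lens ring 94 mm across centred 150 mm from the pivot, white tab. Underside 104 mm above the table (20 mm over the stacked jar), top 114 mm. Origin on the pivot axis, x along the arm out to the handle.
- handle: Red upright round peg on the arm's outer end beyond the lens, 212 mm from the pivot axis: 16 mm in diameter, 55 mm tall. Origin at its foot, 113 mm above the table; top at 168 mm. Turns with the arm.
- handle_mid (a point): Centre line of the red handle, 30 mm above its foot (143 mm above the table).
- flask: Loose green glass conical flask, 72 mm wide, 118 mm tall, a bystander. Origin at the centre of its underside.
- beaker: Loose clear glass beaker, 64 mm wide, 75 mm tall, a bystander. Origin at the centre of its underside.

How it is judged (in metres and radians):
On the way, in this order (a step that is already met when the one before it is completed fails the run):
1. the orange-capped jar rests in the groove between the two white-capped jars, in line, let go (x of amber in the frame of stand between -0.012 and 0.012 m and y of amber in the frame of stand between -0.006 and 0.006 m and z of amber in the frame of stand between 0.0593 and 0.0693 m and angle between the x axis of amber and the x axis of stand, either way round below 0.15 rad and y of base_a in the frame of stand between 0.0145 and 0.0265 m and z of base_a in the frame of stand between 0.025 and 0.035 m and y of base_b in the frame of stand between -0.0265 and -0.0145 m and z of base_b in the frame of stand between 0.025 and 0.035 m and contact force between the fingers and amber below 0.1 N and linear speed of amber below 0.02 m/s), for 0.3 s.
2. the lens arm is held by its handle at its forward stop (value of joint lens_arm above 1.15 rad and contact force between the fingers and handle above 2 N), for 0.3 s.
At the end, for the whole second after the job is handed in: Orange-capped jar still and free in the groove (12 mm along, 6 across, 5 high, 0.15 rad); white-capped jars in the tray; lens arm within 0.05 rad of its stop, held on the red handle by the fingers with 2 N or more, touching no jar; green jar moved under 20 mm, flask and beaker under 30 (all of step 1 and all of step 2 and velocity of joint lens_arm below 0.1 rad/s and contact force between lens and amber below 0.3 N and contact force between lens and base_a below 0.3 N and contact force between lens and base_b below 0.3 N and contact force between lens and green below 0.3 N and contact force between lens and flask below 0.3 N and contact force between lens and beaker below 0.3 N and distance of green from where it was at the start of the episode below 0.02 m and distance of each of flask, beaker from where it was at the start of the episode below 0.03 m); the arm keeps its last pose, push and grip.
It fails at once if the green-capped jar, the flask or the beaker is disturbed (distance of green from where it was at the start of the episode above 0.02 m or distance of any of flask, beaker from where it was at the start of the episode above 0.03 m or angle between any of flask, beaker's own z axis and vertical above 0.3 rad).
It also fails if it takes over 54 s, if anything falls off the work surface, if the arm or the gripper's body presses on something with over 40 N, if the wrist force passes 120 N, or if a joint passes its speed limit or range.

## Working session

There is one attempt and no reset: what is moved stays moved. The work goes in short steps, Python scripts to look and compute and a tool call to move; the robot and the scene stay as the last step left them, time stands still between calls to the robot, and variables do not carry over. Pictures are saved under pics/ and viewed, about 8 in all and at most 12, crops included, and the job is handed in when it is done.

Besides the shell and the picture viewer there is one more tool, called after "Emit:" by a JSON object that holds its "name" and its "arguments". move_arm: Moves the arm, as the interface text tells. Its arguments: {"type":"object","properties":{"plan":{"type":"array","items":{"type":"object","properties":{"grip":{"type":"number"},"x":{"type":"number"},"y":{"type":"number"},"z":{"type":"number"},"spin":{"type":"number"}}}}},"required":["plan"]}

```bash
ls; mkdir -p pics
python3 - <<'E'
from bench import ctrl
import cv2, numpy as np
s=ctrl.state();print(s)
for n in("side","top"):
    c=ctrl.get_calibration(n);print(n,c)
    p,d=ctrl.read_camera(n);cv2.imwrite(f"pics/{n}0.png",p);np.save(f"pics/{n}0.npy",d)
a=cv2.imread("pics/side0.png");b=cv2.imread("pics/top0.png")
print(ctrl.get_calibration("wrist"))
E
```

```text
pics
{'time': 0.0, 'qpos': array([ 1.00258032e+00,  2.77144551e-01, -2.79295488e-02,  1.26798582e+00,
       -1.97682029e-06,  1.46740398e+00]), 'dq': array([-0.00031611,  0.00145219, -0.00038809, -0.0021537 , -0.0006626 ,
       -0.00150761]), 'joint_torque': array([ 6.88966929e-05, -4.45508659e+01,  2.95201868e+01,  1.63838599e-02,
       -4.01998914e-04,  1.04655305e-05]), 'eef_pos': array([279.73990214, 558.01028643, 230.12959827]), 'orientation': array([-0.72341608, -3.05640113,  0.00335726]), 'ft_force': array([0.92023497, 0.39194678, 0.04102137]), 'torque': array([-0.00160825, -0.05289955,  0.00360003]), 'width': 85.58916096321965}
side {'fx': 477.1518935697277, 'fy': 477.1518935697277, 'cx': 258.0542221770166, 'cy': 190.64760353721837, 'xyz': array([-127.90573235, -685.64472004,  898.98606616]), 'attitude': array([-2.14216783,  0.84108917, -0.42156174])}
top {'fx': 419.3524494169776, 'fy': 419.3524494169776, 'cx': 256.64992229756115, 'cy': 181.68859040587301, 'xyz': array([ 325.84299262,  -42.3393213 , 1158.55647279]), 'attitude': array([-2.12276951,  2.11455553, -0.16636736])}
{'fx': 297.3186396354542, 'fy': 297.3186396354542, 'cx': 255.98200883184967, 'cy': 195.09178411307624, 'hand_eye': array([[ 8.50257247e-04, -9.62630065e-01, -2.70818452e-01,
         6.92373802e+01],
       [ 9.99999628e-01,  8.56979992e-04,  9.34287337e-05,
         2.11623220e-01],
       [ 1.42148687e-04, -2.70818431e-01,  9.62630436e-01,
        -1.42370876e+02],
       [ 0.00000000e+00,  0.00000000e+00,  0.00000000e+00,
         1.00000000e+00]])}
```

View pics/top0.png

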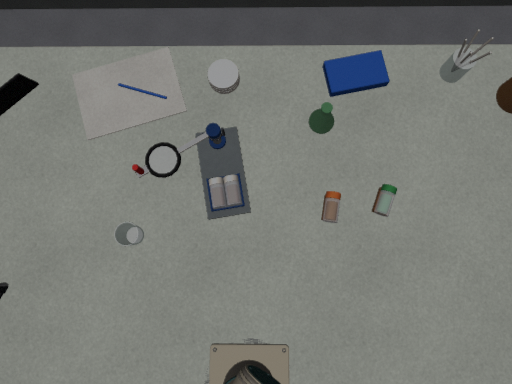

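View pics/side0.png

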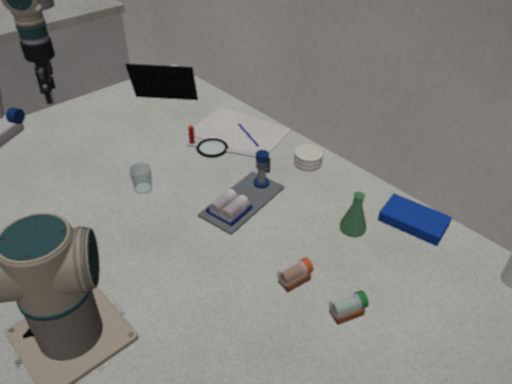

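Top view: orange cap (333,194), orange jar (332,206), green jar (385,200), tray jars (226,192), post (215,130), red handle (138,168), beaker (128,234), flask (321,118). The side view shows the same things, with orange at (296,272) and the handle at (192,134). The arm is clear of everything.

```bash
cat > h.py <<'E'
from bench import ctrl
import cv2, numpy as np
from scipy.spatial.transform import Rotation as R
def pose(n, s=None):
    c=ctrl.get_calibration(n)
    if n=="wrist":
        T=np.eye(4);T[:3,:3]=R.from_rotvec(s["orientation"]).as_matrix();T[:3,3]=s["eef_pos"]
        T=T@c["hand_eye"]
    else:
        T=np.eye(4);T[:3,:3]=R.from_rotvec(c["attitude"]).as_matrix();T[:3,3]=c["xyz"]
    return c,T
def ray(n,px,s=None):
    c,T=pose(n,s);px=np.atleast_2d(px).astype(float)
    a=(px-[c["cx"],c["cy"]])/[c["fx"],c["fy"]]
    if n=="wrist":
        r=np.linalg.norm(a,axis=1,keepdims=True)+1e-12
        d=np.hstack([a/r*np.sin(r),np.cos(r)])
    else: d=np.hstack([a,np.ones((len(a),1))])
    return T[:3,3],d@T[:3,:3].T
def plane(n,px,z,s=None):
    o,d=ray(n,px,s);return o+d*((z-o[2])/d[:,2:])
def meet(rays):
    "least-squares point of (origin,dir) rays, and rms miss"
    A=0;b=0;P=[]
    for o,d in rays:
        d=d/np.linalg.norm(d);M=np.eye(3)-np.outer(d,d);A=A+M;b=b+M@o;P.append((M,o))
    p=np.linalg.solve(A,b);return p,np.sqrt(np.mean([np.sum((M@(p-o))**2) for M,o in P]))
HSV=dict(orange=((5,150,90),(18,255,255)),green=((55,120,60),(75,255,255)),red=((0,150,60),(4,255,255)),blue=((105,120,40),(125,255,255)))
def blobs(img,col,amin=8,roi=None):
    h=cv2.cvtColor(img,cv2.COLOR_BGR2HSV);m=cv2.inRange(h,*[np.array(v) for v in HSV[col]])
    if col=="red": m|=cv2.inRange(h,np.array((174,150,60)),np.array((180,255,255)))
    n,l,st,ce=cv2.connectedComponentsWithStats(m)
    return [(int(st[i,4]),ce[i].round(1).tolist(),st[i,:4].tolist()) for i in range(1,n) if st[i,4]>=amin],l
E
python3 - <<'E'
from h import *
for n in("top","side"):
    p=cv2.imread(f"pics/{n}0.png")
    for c in HSV: print(n,c,blobs(p,c)[0])
    print(cv2.cvtColor(p,cv2.COLOR_BGR2HSV)[[194,206],[333,332]] if n=="top" else "")
g=lambda t,s:print(t,s,*meet([(o,d[0]) for o,d in(ray("top",t),ray("side",s))]))
g((333,195),(306,265))
g((332,208),(292,274))
g((138,168),(192,134)); g((225,191),(229,206))
for px,z in (((333,194),35),((332,206),35),((224,180),50),((227,205),50),((217,130),109),((386,200),35),((128,234),0),((321,120),50)): print(px,plane("top",px,z).round(0))
E
```

```text
top orange [(81, [333.2, 194.7], [326, 192, 15, 7])]
top green [(74, [388.9, 188.1], [382, 185, 15, 8])]
top red [(31, [135.3, 167.5], [133, 165, 6, 7])]
top blue [(2141, [355.5, 73.0], [323, 51, 66, 45]), (97, [142.1, 90.8], [118, 84, 49, 15]), (149, [212.9, 130.0], [206, 124, 15, 13]), (107, [217.9, 143.0], [209, 136, 17, 13]), (130, [226.1, 196.6], [207, 174, 37, 37])]
[[ 11 186 144]
 [ 12  73 119]]
side orange [(62, [307.8, 264.1], [303, 258, 9, 15])]
side green [(69, [362.9, 298.3], [358, 292, 9, 15])]
side red [(45, [190.9, 134.1], [189, 127, 4, 16])]
side blue [(195, [14.7, 115.0], [7, 108, 17, 15]), (116, [261.8, 156.5], [257, 151, 11, 12]), (78, [260.8, 183.3], [254, 178, 15, 10]), (1964, [414.6, 218.6], [379, 194, 72, 51]), (122, [232.1, 215.5], [207, 206, 45, 19])]

(333, 195) (306, 265) [ 491.90883082 -224.10294094   35.53465868] 0.30260644493605443
(332, 208) (292, 274) [ 454.47623577 -219.12548207   29.25259051] 3.408353875847422
(138, 168) (192, 134) [543.17782223 276.34538764 140.29423507] 0.1814814402201925
(225, 191) (229, 206) [503.38687527  69.44811277  23.35695651] 0.47301480520554917
(333, 194) [[ 494. -224.   35.]]
(332, 206) [[ 462. -221.   35.]]
(224, 180) [[530.  70.  50.]]
(227, 205) [[462.  60.  50.]]
(217, 130) [[651.  85. 109.]]
(386, 200) [[ 479. -365.   35.]]
(128, 234) [[387. 338.   0.]]
(321, 120) [[ 698. -194.   50.]]
```

Emit:
{"name": "move_arm", "arguments": {"plan": [{"x": -10.4,"y": -8.5,"spin": -0.6,"grip": 1},{"x": -10.4,"y": -8.5,"spin": -0.6,"grip": 1},{"x": -10.4,"y": -8.5,"spin": -0.6,"grip": 1},{"x": -10.4,"y": -8.5,"spin": -0.6,"grip": 1},{"x": -10.4,"y": -8.5,"spin": -0.6,"grip": 1},{"x": -10.4,"y": -8.5,"spin": -0.6,"grip": 1},{"x": -10.4,"y": -8.5,"spin": -0.6,"grip": 1},{"x": -10.4,"y": -8.5,"spin": -0.6,"grip": 1},{"x": -10.4,"y": -8.5,"spin": -0.6,"grip": 1},{"x": -10.4,"y": -8.5,"spin": -0.6,"grip": 1},{"x": -10.4,"y": -8.5,"spin": -0.6,"grip": 1},{"x": -10.4,"y": -8.5,"spin": -0.6,"grip": 1},{"x": -10.4,"y": -8.5,"spin": -0.6,"grip": 1},{"x": -10.4,"y": -8.5,"spin": -0.6,"grip": 1},{"x": -10.4,"y": -8.5,"spin": -0.6,"grip": 1},{"x": -10.4,"y": -8.5,"spin": -0.6,"grip": 1},{"x": -10.4,"y": -8.5,"spin": -0.6,"grip": 1},{"x": -10.4,"y": -8.5,"spin": -0.6,"grip": 1},{"x": -10.4,"y": -8.5,"spin": -0.6,"grip": 1}]}}

```text
$.plan[0]: bad value
```

Run:
```python
from h import *
import pickle
s=ctrl.state();p,d=ctrl.read_camera("wrist")
cv2.imwrite("pics/w1.png",p);pickle.dump((s,p,d),open("pics/w1.pkl","wb"))
print(s["eef_pos"],s["orientation"],s["qpos"])
```

```text
[279.77007479 558.11031615 230.26823475] [-7.23356627e-01 -3.05649811e+00  2.93496309e-03] [ 1.00262001e+00  2.77063096e-01 -2.77425396e-02  1.26797390e+00
  1.09063077e-05  1.46739259e+00]
```

View pics/w1.png

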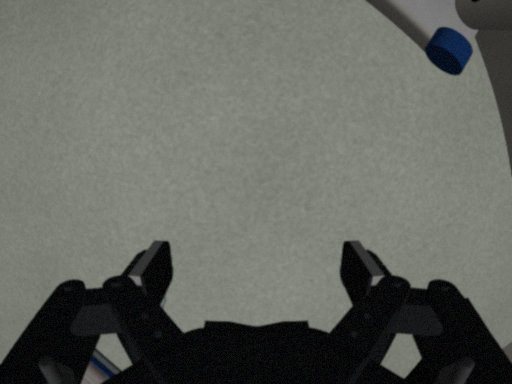

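The move was refused and the arm is still at its start pose. The picture shows only bare table, with the fingers below row 240. I'll send every field this time, and aim past the tray so it lands in the upper half of the image.

Emit:
{"name": "move_arm", "arguments": {"plan": [{"x": -11.4,"y": -7.9,"z": 0,"spin": -0.6,"grip": 1},{"x": -11.4,"y": -7.9,"z": 0,"spin": -0.6,"grip": 1}]}}

```text
time: 0.32
eef_pos: [318.8, 487.6, 230.6]
orientation: [-0.331, -3.124, 0.001]
ft_force: [0.7, -0.5, -0.7]
width: 85.7
```

Emit:
{"name": "move_arm", "arguments": {"plan": [{"x": -7.7,"y": -9.0,"z": 0,"spin": -0.35,"grip": 1},{"x": -7.7,"y": -9.0,"z": 0,"spin": -0.35,"grip": 1},{"x": -7.7,"y": -9.0,"z": 0,"spin": -0.35,"grip": 1},{"x": -7.7,"y": -9.0,"z": 0,"spin": -0.35,"grip": 1},{"x": -7.7,"y": -9.0,"z": 0,"spin": -0.35,"grip": 1},{"x": -7.7,"y": -9.0,"z": 0,"spin": -0.35,"grip": 1},{"x": -7.7,"y": -9.0,"z": 0,"spin": -0.35,"grip": 1},{"x": -7.7,"y": -9.0,"z": 0,"spin": -0.35,"grip": 1},{"x": -7.7,"y": -9.0,"z": 0,"spin": -0.35,"grip": 1},{"x": -7.7,"y": -9.0,"z": 0,"spin": -0.35,"grip": 1},{"x": -7.7,"y": -9.0,"z": 0,"spin": -0.35,"grip": 1},{"x": -7.7,"y": -9.0,"z": 0,"spin": -0.35,"grip": 1},{"x": -7.7,"y": -9.0,"z": 0,"spin": -0.35,"grip": 1},{"x": -7.7,"y": -9.0,"z": 0,"spin": -0.35,"grip": 1},{"x": -7.7,"y": -9.0,"z": 0,"spin": -0.35,"grip": 1},{"x": -7.7,"y": -9.0,"z": 0,"spin": -0.35,"grip": 1}]}}

```text
time: 1.65
eef_pos: [540.0, 69.6, 231.1]
orientation: [0.205, -3.134, -0.001]
ft_force: [-0.0, -0.1, -0.3]
width: 85.5
```

```bash
cat >> h.py <<'E'
import pickle
def snap(k):
    s=ctrl.state();p,d=ctrl.read_camera("wrist")
    cv2.imwrite(f"pics/{k}.png",p);pickle.dump((s,p,d),open(f"pics/{k}.pkl","wb"))
    X=R.from_rotvec(s["orientation"]).as_matrix()
    print(s["time"],s["eef_pos"].round(1),"toolx ang",np.arctan2(X[1,0],X[0,0]).round(4),"z",X[:,2].round(3),"q6",s["qpos"][5].round(2))
    return s,p,d
def load(k): return pickle.load(open(f"pics/{k}.pkl","rb"))
E
python3 -c "
from h import *
snap('w2')"
```

```text
1.65 [540.   69.6 231.1] toolx ang -3.0111 z [-0.001  0.    -1.   ] q6 -0.12
```

View pics/w2.png

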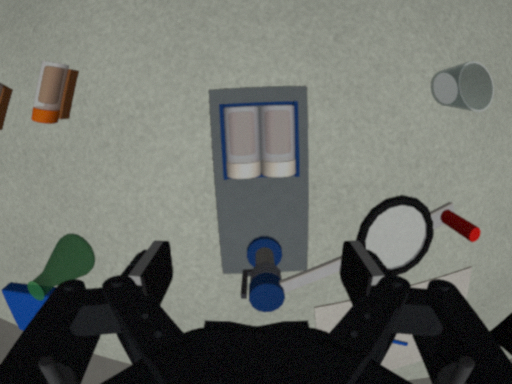

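The wrist view shows the tray's blue frame at about cols 219–299, rows 101–178, with the white jars side by side inside it. The post is at (265,255), the handle (460,225), the beaker (463,87), and the orange jar (50,92) with its cap toward the robot's far side.

```bash
cat >> h.py <<'E'
def cloud(k):
    s,p,d=load(k);v,u=np.mgrid[0:384,0:512];px=np.stack([u,v],-1).reshape(-1,2)
    c,T=pose("wrist",s);o,w=ray("wrist",px,s);zc=w@T[:3,2]
    P=o+w*(d.reshape(-1,1)/zc[:,None]);P[d.ravel()<=0]=np.nan
    return P.reshape(384,512,3)
E
python3 - <<'E'
from h import *
s,p,d=load("w2");P=cloud("w2")
h=cv2.cvtColor(p,cv2.COLOR_BGR2HSV)
m=cv2.inRange(h,np.array((105,120,40)),np.array((130,255,255)));m[:90]=0;m[190:]=0;m[:,:205]=0;m[:,310:]=0
pts=np.argwhere(m)[:,::-1]
W=plane("wrist",pts,24,s)[:,:2].astype(np.float32);print("rails z=24",cv2.minAreaRect(W), "depth z",np.nanpercentile(P[m>0][:,2],[10,50,90]))
# ridges from depth
reg=np.zeros((384,512),bool);reg[100:182,220:300]=1
Q=P[reg&(P[...,2]>38)&(P[...,2]<60)];print(len(Q),Q[:,2].max(),Q.mean(0))
Q2=P[140,215:305];print(np.c_[np.arange(215,305,4),Q2[::4]].round(1))
print("table z",np.nanmedian(P[60:80,220:300,2]), "plate",np.nanmedian(P[190:225,230:290,2]))
# plate edges: grey dark
g=(h[...,2]<115)&(h[...,1]<70)
for r in (92,96,185,200,215):
    c=np.where(g[r,195:320])[0]+195
    if len(c):
        e=plane("wrist",[[c[0],r],[c[-1]+1,r]],10,s);print(r,c[0],c[-1],e[:,:2].round(1).tolist())
print(h[200,[200,215,260,300,315]])
b,_=blobs(p,"orange");print(b);b,_=blobs(p,"red");print(b)
E
```

```text
rails z=24 ((501.7978210449219, 69.47594451904297), (89.86500549316406, 91.02516174316406), 9.911888122558594) depth z [17.75836088 23.45145014 24.60880339]
4530 52.20113485856422 [501.27368566  69.37574571  46.37517851]
[[215.  509.7  15.4   9.2]
 [219.  509.2  20.3   8.9]
 [223.  507.2  26.6  23. ]
 [227.  504.9  32.8  39.6]
 [231.  503.8  37.7  45.7]
 [235.  503.1  42.2  47.3]
 [239.  502.5  46.6  48.5]
 [243.  501.8  51.   49.8]
 [247.  501.4  55.3  47.8]
 [251.  501.1  59.6  45.1]
 [255.  500.9  64.   40.5]
 [259.  503.   69.1  10.1]
 [263.  499.7  72.9  40.9]
 [267.  498.7  77.   45.9]
 [271.  498.1  81.4  46.4]
 [275.  497.3  85.6  48.9]
 [279.  496.7  89.9  48.6]
 [283.  496.   94.2  49.2]
 [287.  495.5  98.8  47.1]
 [291.  495.1 103.6  43.9]
 [295.  495.8 110.9  24.2]
 [299.  496.1 117.9   9.2]
 [303.  495.3 122.8   9.9]]
table z -0.18230212216636232 plate 9.7860868540362
92 209 306 [[451.6, 1.2], [435.8, 119.0]]
96 209 306 [[456.5, 1.8], [440.7, 119.7]]
185 215 307 [[566.3, 21.4], [550.8, 138.4]]
200 216 307 [[585.9, 24.6], [570.4, 142.0]]
215 217 307 [[606.1, 27.8], [590.6, 145.7]]
[[ 44  18 155]
 [ 39  19 137]
 [ 95  17  89]
 [ 90  20  89]
 [ 38  20 151]]
[(84, [64.1, 94.4], [59, 70, 12, 48]), (8, [0.4, 98.2], [0, 96, 2, 6]), (286, [43.5, 115.5], [32, 108, 25, 15])]
[(506, [461.2, 225.5], [442, 211, 38, 30])]
```

Emit:
{"name": "move_arm", "arguments": {"plan": [{"x": 1.45,"y": -7.2,"z": 0,"spin": 0.23,"grip": 1},{"x": 1.45,"y": -7.2,"z": 0,"spin": 0.23,"grip": 1},{"x": 1.45,"y": -7.2,"z": 0,"spin": 0.23,"grip": 1},{"x": 1.45,"y": -7.2,"z": 0,"spin": 0.23,"grip": 1},{"x": 1.45,"y": -7.2,"z": 0,"spin": 0.23,"grip": 1},{"x": 1.45,"y": -7.2,"z": 0,"spin": 0.23,"grip": 1},{"x": 1.45,"y": -7.2,"z": 0,"spin": 0.23,"grip": 1},{"x": 1.45,"y": -7.2,"z": 0,"spin": 0.23,"grip": 1},{"x": 1.45,"y": -7.2,"z": 0,"spin": 0.23,"grip": 1},{"x": 1.45,"y": -7.2,"z": 0,"spin": 0.23,"grip": 1},{"x": 1.45,"y": -7.2,"z": 0,"spin": 0.23,"grip": 1}]}}

```text
time: 2.62
eef_pos: [520.4, -222.5, 231.2]
orientation: [-0.155, -3.137, -0.001]
ft_force: [0.1, -0.7, -0.5]
width: 85.8
```

Run:
```python
from h import *
s,p,d=snap("w3");P=cloud("w3")
print(blobs(p,"orange",30)[0]);
# jar points by height, near expected place
x,y,z=P[...,0],P[...,1],P[...,2]
m=(z>30)&(z<62)&(x>420)&(x<530)&(y>-270)&(y<-175)
Q=P[m];print(len(Q),Q[:,2].max(),np.percentile(Q[:,2],95))
r=cv2.minAreaRect(Q[:,:2].astype(np.float32));print(r)
# ridge: top points line fit
T=Q[Q[:,2]>51];vx,vy,cx,cy=cv2.fitLine(T[:,:2].astype(np.float32),cv2.DIST_HUBER,0,.01,.01).ravel()
print("ridge dir",np.arctan2(vy,vx),cx,cy,len(T))
print(blobs(p,"green",30)[0])
```

```text
2.6167 [ 520.4 -222.5  231.2] toolx ang 3.0429 z [-0.     0.001 -1.   ] q6 -0.42
[(496, [252.1, 149.4], [236, 141, 34, 17])]
2545 56.881281848133426 54.92939907394234
((459.92431640625, -218.3486328125), (40.3692626953125, 79.99288940429688), 81.43971252441406)
ridge dir -0.1600584 459.5209 -218.37625 1448
[(360, [132.0, 179.7], [118, 171, 30, 17])]
```

View pics/w3.png

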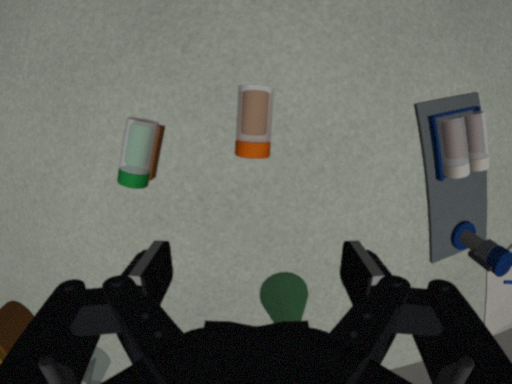

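Wrist view 3: the orange jar is at (254,120) with its cap at (252,149), the green jar at (137,155) and well clear, and the flask at (285,295). From depth, the amber centre is (459.9, −218.4), its axis is at −0.152 rad, and its top is at about 55 mm.

Emit:
{"name": "move_arm", "arguments": {"plan": [{"x": 1.52,"y": -0.05,"z": 0.8,"spin": 0.053,"grip": 1},{"x": 1.52,"y": -0.05,"z": 1.6,"spin": 0.053,"grip": 1},{"x": 1.52,"y": -0.05,"z": 2.4,"spin": 0.053,"grip": 1},{"x": 1.52,"y": -0.05,"z": 3.2,"spin": 0.053,"grip": 1},{"x": 1.52,"y": -0.05,"z": 3.8,"spin": 0.053,"grip": 1},{"x": 1.52,"y": -0.05,"z": 4.3,"spin": 0.053,"grip": 1},{"x": 1.52,"y": -0.05,"z": 4.7,"spin": 0.053,"grip": 1},{"x": 1.52,"y": -0.05,"z": 5.0,"spin": 0.053,"grip": 1},{"x": 1.52,"y": -0.05,"z": 5.2,"spin": 0.053,"grip": 1},{"x": 1.52,"y": -0.05,"z": 5.2,"spin": 0.053,"grip": 1},{"x": 1.52,"y": -0.05,"z": 5.2,"spin": 0.053,"grip": 1}]}}

```text
time: 3.58
eef_pos: [459.8, -219.4, 23.4]
orientation: [-0.239, -3.132, -0.0]
ft_force: [0.0, 0.4, 1.3]
width: 85.5
```

Run:
```python
from h import *
s,p,d=snap("w4");print(s["ft_force"].round(1))
```

```text
3.5833 [ 459.8 -219.4   23.4] toolx ang 2.9892 z [-0.  0. -1.] q6 -0.42
[0.  0.4 1.3]
```

View pics/w4.png

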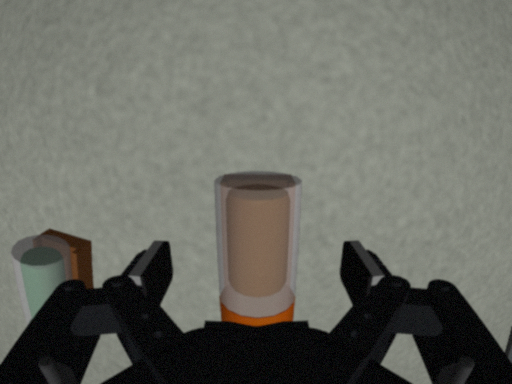

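The jar is centred between the open jaws (cols 216–300) and aligned with them. I'll close now.

Emit:
{"name": "move_arm", "arguments": {"plan": [{"x": 0,"y": 0,"z": 0,"spin": 0,"grip": -1},{"x": 0,"y": 0,"z": 0,"spin": 0,"grip": -1},{"x": 0,"y": 0,"z": 0,"spin": 0,"grip": -1},{"x": 0,"y": 0,"z": 0,"spin": 0,"grip": -1},{"x": 0,"y": 0,"z": 0,"spin": 0,"grip": -1},{"x": 0,"y": 0,"z": 0,"spin": 0,"grip": -1},{"x": 0,"y": 0,"z": 0,"spin": 0,"grip": -1},{"x": 0,"y": 0,"z": 0,"spin": 0,"grip": -1},{"x": 0,"y": 0,"z": 0,"spin": 0,"grip": -1},{"x": 0,"y": 0,"z": 0,"spin": 0,"grip": -1}]}}

```text
time: 4.47
eef_pos: [460.4, -220.5, 24.3]
orientation: [0.242, 3.131, 0.0]
ft_force: [-1.1, 0.8, 5.0]
width: 38.2
```

Run:
```python
from h import *
s,p,d=snap("w5");print(s["ft_force"].round(1),s["width"]);P=cloud("w5")
X=R.from_rotvec(s["orientation"]).as_matrix();L=(P-s["eef_pos"])@X
# finger points: dark, |y|>20, tool-z nearest the tip
v=cv2.cvtColor(p,cv2.COLOR_BGR2HSV)[...,2]
m=(abs(L[...,1])>19)&(abs(L[...,1])<45)&(abs(L[...,0])<16)&(v<90)&(L[...,2]>-60)
for sg in(1,-1):
    q=L[m&(L[...,1]*sg>0)];print(len(q),np.percentile(q[:,2],[50,90,99,100]).round(1) if len(q) else "")
```

```text
4.4667 [ 460.4 -220.5   24.3] toolx ang 2.9876 z [ 0.001 -0.    -1.   ] q6 -0.42
[-1.1  0.8  5. ] 38.23897357119866
3732 [-50.5 -21.3  -9.   25. ]
3395 [-52.6 -23.6  -9.1  25.6]
```

Run:
```python
from h import *
for k in("w4","w5"):
    s,p,d=load(k);P=cloud(k);X=R.from_rotvec(s["orientation"]).as_matrix();L=(P-s["eef_pos"])@X
    v=cv2.cvtColor(p,cv2.COLOR_BGR2HSV)[...,2]
    for r in range(225,300,6):
        row=[(int(c),L[r,c].round(0).astype(int).tolist(),int(v[r,c])) for c in range(300,380,8) if np.isfinite(L[r,c,0]) and -60<L[r,c,2]<10]
        if row: print(k,r,row[:4])
p=load("w5")[1];cv2.imwrite("pics/w5c.png",cv2.resize(p[150:384,90:430],None,fx=2.2,fy=2.2))
```

```text
w4 243 [(348, [11, 44, -19], 5), (356, [12, 47, -21], 52)]
w4 249 [(348, [9, 43, -21], 2), (356, [11, 46, -26], 52), (364, [12, 49, -27], 67)]
w4 255 [(348, [6, 43, -23], 7), (356, [11, 44, -32], 6), (364, [11, 47, -32], 55), (372, [8, 54, -26], 11)]
w4 261 [(348, [4, 43, -24], 9), (356, [10, 43, -35], 6), (364, [12, 45, -39], 54), (372, [11, 49, -38], 50)]
w4 267 [(340, [-5, 43, -14], 77), (348, [1, 43, -25], 16), (356, [7, 43, -35], 8), (364, [11, 44, -42], 7)]
w4 273 [(340, [-8, 43, -15], 53), (348, [-1, 43, -26], 12), (356, [5, 43, -38], 7), (364, [9, 43, -44], 11)]
w4 279 [(348, [-4, 43, -27], 7), (356, [3, 43, -38], 16), (364, [9, 42, -48], 13), (372, [10, 45, -50], 91)]
w4 285 [(348, [-6, 43, -30], 12), (356, [1, 43, -40], 13), (364, [5, 43, -47], 6), (372, [7, 45, -50], 71)]
w4 291 [(348, [-8, 43, -32], 12), (356, [-2, 43, -40], 13), (364, [3, 43, -48], 17)]
w4 297 [(348, [-10, 43, -33], 115), (356, [-4, 43, -42], 15)]
w5 237 [(300, [11, 22, -11], 53), (308, [12, 25, -13], 75)]
w5 243 [(300, [11, 21, -18], 24), (308, [11, 25, -18], 55), (316, [7, 30, -11], 19)]
w5 249 [(300, 
[... 269 characters left out ...]
 [11, 25, -35], 56), (324, [7, 30, -29], 14)]
w5 267 [(300, [6, 19, -31], 12), (308, [10, 21, -38], 126), (316, [13, 23, -43], 0), (324, [13, 26, -45], 16)]
w5 273 [(300, [3, 19, -31], 12), (308, [6, 22, -38], 65), (316, [12, 23, -46], 7), (324, [12, 26, -47], 21)]
w5 279 [(300, [1, 19, -33], 16), (308, [6, 21, -42], 14), (316, [12, 22, -52], 20), (324, [12, 25, -52], 10)]
w5 285 [(300, [-2, 20, -33], 18), (308, [5, 21, -44], 9), (316, [13, 21, -57], 17), (324, [12, 24, -56], 20)]
w5 291 [(300, [-6, 20, -33], 9), (348, [7, 34, -53], 7), (356, [7, 38, -54], 5), (364, [7, 40, -54], 10)]
w5 297 [(300, [-7, 20, -36], 13), (348, [5, 34, -55], 30), (356, [6, 37, -55], 34), (364, [6, 40, -56], 30)]
```

View pics/w5c.png

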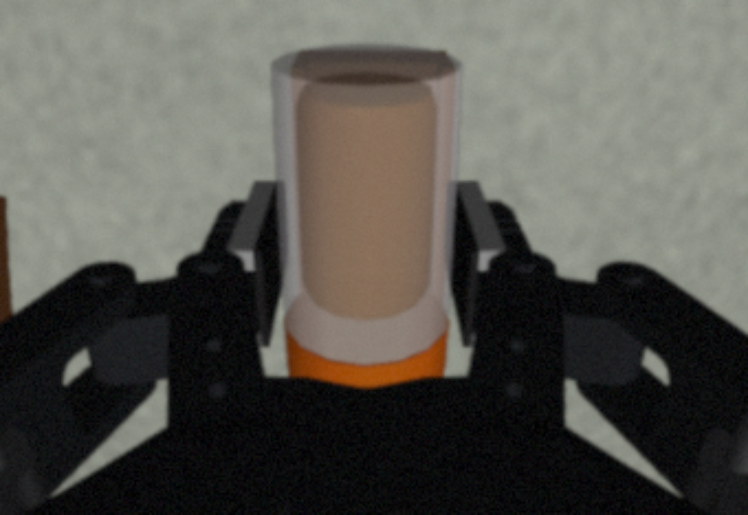

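The pads hold the jar only by their tip edges (width 38.2 mm, tool pushed up 5 N). I'll reopen a little, go 5 mm lower and close again.

Emit:
{"name": "move_arm", "arguments": {"plan": [{"x": 0,"y": -0.02,"z": 0,"spin": 0,"grip": 0.4},{"x": 0,"y": -0.02,"z": 0,"spin": 0,"grip": 0.4},{"x": 0,"y": -0.02,"z": 0,"spin": 0,"grip": 0.4},{"x": 0,"y": -0.02,"z": 0.06,"spin": 0,"grip": 0.4},{"x": 0,"y": -0.02,"z": 0.13,"spin": 0,"grip": 0.4},{"x": 0,"y": -0.02,"z": 0.13,"spin": 0,"grip": 0.4},{"x": 0,"y": -0.02,"z": 0.13,"spin": 0,"grip": -1},{"x": 0,"y": -0.02,"z": 0.13,"spin": 0,"grip": -1},{"x": 0,"y": -0.02,"z": 0.13,"spin": 0,"grip": -1},{"x": 0,"y": -0.02,"z": 0.13,"spin": 0,"grip": -1},{"x": 0,"y": -0.02,"z": 0.13,"spin": 0,"grip": -1},{"x": 0,"y": -0.02,"z": 0.13,"spin": 0,"grip": -1},{"x": 0,"y": -0.02,"z": 0.13,"spin": 0,"grip": -1},{"x": 0,"y": -0.02,"z": 0.13,"spin": 0,"grip": -1}]}}

```text
time: 5.68
eef_pos: [459.6, -219.7, 18.0]
orientation: [0.24, 3.132, 0.005]
ft_force: [0.3, 6.1, 2.7]
width: 38.3
```

Emit:
{"name": "move_arm", "arguments": {"plan": [{"x": 0,"y": 0,"z": -0.2,"spin": 0,"grip": -1},{"x": 0,"y": 0,"z": -0.6,"spin": 0,"grip": -1},{"x": 0,"y": 0,"z": -1.2,"spin": 0,"grip": -1},{"x": 0,"y": 0,"z": -1.9,"spin": 0,"grip": -1},{"x": 0,"y": 0,"z": -2.6,"spin": 0,"grip": -1},{"x": 0,"y": 0,"z": -3.2,"spin": 0,"grip": -1},{"x": 0,"y": 0,"z": -3.5,"spin": 0,"grip": -1},{"x": 0,"y": 0,"z": -3.5,"spin": 0,"grip": -1},{"x": 0,"y": 0,"z": -3.5,"spin": 0,"grip": -1},{"x": 0,"y": 0,"z": -3.5,"spin": 0,"grip": -1}]}}

```text
time: 6.52
eef_pos: [458.7, -221.0, 157.1]
orientation: [-0.242, -3.13, -0.0]
ft_force: [-0.5, 0.3, -1.1]
width: 38.2
```

```bash
cat > jar.py <<'E'
from h import *
import sys
s,p,d=snap(sys.argv[1]);P=cloud(sys.argv[1]);print(s["ft_force"].round(1),s["width"])
X=R.from_rotvec(s["orientation"]).as_matrix();L=(P-s["eef_pos"])@X
# pixels of held jar forward of the fingers (tool x 13..60): ridge height & edges
for a,b in((14,20),(20,26),(26,32),(32,38),(38,46)):
    m=(L[...,0]>a)&(L[...,0]<b)&(abs(L[...,1])<25)&(L[...,2]<5)&(L[...,2]>-50)
    q=L[m]
    if len(q)>5: print(a,b,len(q),"y",q[:,1].min().round(1),q[:,1].max().round(1),"top z",np.percentile(q[:,2],3).round(1),"x max",q[:,0].max().round(1))
E
python3 jar.py w6
```

```text
6.5167 [ 458.7 -221.   157.1] toolx ang 2.9875 z [-0.002  0.    -1.   ] q6 -0.42
[-0.5  0.3 -1.1] 38.186936444155705
14 20 1133 y -24.9 25.0 top z -37.1 x max 20.0
20 26 1201 y -19.6 20.4 top z -36.9 x max 26.0
26 32 1252 y -19.0 19.5 top z -37.1 x max 32.0
32 38 1322 y -19.6 20.3 top z -37.1 x max 38.0
38 46 1777 y -19.2 19.9 top z -36.3 x max 39.8
```

The jar is level, centred in the grasp, and its axis is 17 mm above the TCP. Carrying it to hover over the tray.

Emit:
{"name": "move_arm", "arguments": {"plan": [{"x": 0.05,"y": 0.4,"z": 0,"spin": -0.325,"grip": -1},{"x": 0.05,"y": 1.1,"z": 0,"spin": -0.325,"grip": -1},{"x": 0.05,"y": 1.9,"z": 0,"spin": -0.325,"grip": -1},{"x": 0.05,"y": 2.7,"z": 0,"spin": -0.325,"grip": -1},{"x": 0.05,"y": 3.5,"z": 0,"spin": -0.325,"grip": -1},{"x": 0.05,"y": 4.3,"z": 0,"spin": -0.325,"grip": -1},{"x": 0.05,"y": 5.1,"z": 0,"spin": -0.325,"grip": -1},{"x": 0.05,"y": 5.9,"z": 0,"spin": -0.325,"grip": -1},{"x": 0.05,"y": 6.6,"z": 0,"spin": -0.325,"grip": -1},{"x": 0.05,"y": 7.1,"z": 0,"spin": -0.325,"grip": -1},{"x": 0.05,"y": 7.34,"z": 0.5,"spin": -0.325,"grip": -1},{"x": 0.05,"y": 7.34,"z": 1.0,"spin": -0.325,"grip": -1},{"x": 0.05,"y": 7.34,"z": 1.3,"spin": -0.325,"grip": -1},{"x": 0.05,"y": 7.34,"z": 1.3,"spin": -0.325,"grip": -1},{"x": 0.05,"y": 7.34,"z": 1.3,"spin": -0.325,"grip": -1}]}}

```text
time: 7.82
eef_pos: [500.7, 69.3, 104.2]
orientation: [0.268, -3.125, -0.0]
ft_force: [-0.0, 0.4, -0.9]
width: 38.2
```

```bash
python3 jar.py w7
python3 - <<'E'
from h import *
s,p,d=load("w7")
X=R.from_rotvec(s["orientation"]).as_matrix();D=np.array([501.8,69.6,47.3])-s["eef_pos"];print("to go, tool units",(D@X/40).round(3))
E
```

```text
7.8167 [500.7  69.3 104.2] toolx ang -2.9704 z [-0.005 -0.    -1.   ] q6 -0.16
[-0.   0.4 -0.9] 38.16892405644748
14 20 1140 y -24.4 20.0 top z -36.8 x max 20.0
20 26 1197 y -19.5 20.2 top z -37.0 x max 26.0
26 32 1236 y -19.0 19.6 top z -37.1 x max 32.0
32 38 1340 y -19.6 20.2 top z -37.1 x max 38.0
38 46 1755 y -19.2 20.0 top z -36.1 x max 39.6
to go, tool units [-0.036  0.003  1.422]
```

View pics/w7.png

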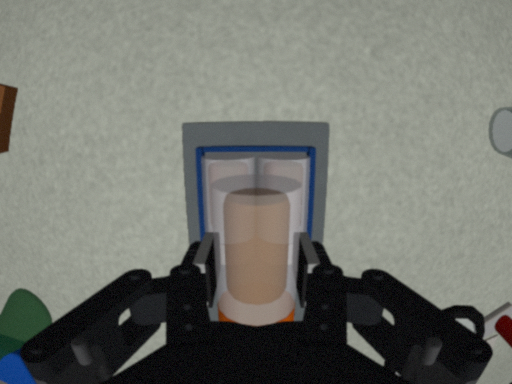

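The held jar (cols 212–302) is centred over the tray frame (198–315) and parallel to it. Lowering.

Emit:
{"name": "move_arm", "arguments": {"plan": [{"x": -0.03,"y": 0,"z": 0.3,"spin": 0,"grip": -1},{"x": -0.03,"y": 0,"z": 0.7,"spin": 0,"grip": -1},{"x": -0.03,"y": 0,"z": 1.0,"spin": 0,"grip": -1},{"x": -0.03,"y": 0,"z": 1.2,"spin": 0,"grip": -1},{"x": -0.03,"y": 0,"z": 1.3,"spin": 0,"grip": -1},{"x": -0.03,"y": 0,"z": 1.35,"spin": 0,"grip": -1},{"x": -0.03,"y": 0,"z": 1.38,"spin": 0,"grip": -1},{"x": -0.03,"y": 0,"z": 1.4,"spin": 0,"grip": -1},{"x": -0.03,"y": 0,"z": 1.4,"spin": 0,"grip": -1},{"x": -0.03,"y": 0,"z": 1.4,"spin": 0,"grip": -1}]}}

```text
time: 8.7
eef_pos: [504.3, 69.5, 50.7]
orientation: [-0.268, 3.129, -0.0]
ft_force: [0.3, 0.8, -1.6]
width: 38.2
```

Emit:
{"name": "move_arm", "arguments": {"plan": [{"x": 0,"y": 0,"z": 0,"spin": 0,"grip": -1},{"x": 0,"y": 0,"z": 0,"spin": 0,"grip": -1},{"x": 0,"y": 0,"z": 0,"spin": 0,"grip": -1}]}}

```text
time: 8.95
eef_pos: [503.9, 69.6, 50.3]
orientation: [-0.269, 3.13, -0.0]
ft_force: [-0.2, 0.7, -2.1]
width: 38.5
```

```bash
python3 jar.py w8
python3 - <<'E'
from h import *
s,p,d=load("w8");print(s["qpos"].round(4))
X=R.from_rotvec(s["orientation"]).as_matrix();D=np.array([501.8,69.6,47.3])-s["eef_pos"];print("to go, tool units",(D@X/40).round(3))
h=cv2.cvtColor(p,cv2.COLOR_BGR2HSV)
m=cv2.inRange(h,np.array((105,120,40)),np.array((130,255,255)));m[230:]=0
W=plane("wrist",np.argwhere(m)[:,::-1],24,s)[:,:2];L=(np.c_[W,np.full(len(W),24)]-s["eef_pos"])@X
print("rails in tool frame x max",np.percentile(L[:,0],99).round(1),"y",np.percentile(L[:,1],[1,99]).round(1))
E
```

```text
8.95 [503.9  69.6  50.3] toolx ang -2.9704 z [ 0.  0. -1.] q6 -0.16
[-0.2  0.7 -2.1] 38.48714199589079
14 20 1232 y -25.0 25.0 top z -37.0 x max 20.0
20 26 1292 y -25.0 25.0 top z -37.0 x max 26.0
26 32 1347 y -25.0 24.9 top z -37.1 x max 32.0
32 38 1488 y -24.9 25.0 top z -37.1 x max 38.0
38 46 2319 y -25.0 24.9 top z -36.0 x max 42.0
[ 0.01    0.242  -0.4936  0.8348 -0.     -0.1611]
to go, tool units [0.053 0.01  0.076]
rails in tool frame x max 48.5 y [-45.2  45.8]
```

Emit:
{"name": "move_arm", "arguments": {"plan": [{"x": 0.06,"y": 0,"z": 0.02,"spin": 0,"grip": -1},{"x": 0.06,"y": 0,"z": 0.04,"spin": 0,"grip": -1},{"x": 0.06,"y": 0,"z": 0.06,"spin": 0,"grip": -1},{"x": 0.06,"y": 0,"z": 0.07,"spin": 0,"grip": -1},{"x": 0.06,"y": 0,"z": 0.07,"spin": 0,"grip": -1},{"x": 0.06,"y": 0,"z": 0.07,"spin": 0,"grip": -1},{"x": 0.06,"y": 0,"z": 0.07,"spin": 0,"grip": -1}]}}

```text
time: 9.58
eef_pos: [501.1, 69.0, 48.7]
orientation: [0.268, -3.13, 0.001]
ft_force: [-4.6, -0.3, 10.9]
width: 38.3
```

Contact (11 N up), so the jar is seated. Releasing gently.

Emit:
{"name": "move_arm", "arguments": {"plan": [{"x": 0,"y": 0,"z": -0.02,"spin": 0,"grip": -1},{"x": 0,"y": 0,"z": -0.02,"spin": 0,"grip": 0.0},{"x": 0,"y": 0,"z": -0.02,"spin": 0,"grip": 0.1},{"x": 0,"y": 0,"z": -0.02,"spin": 0,"grip": 0.2},{"x": 0,"y": 0,"z": -0.02,"spin": 0,"grip": 0.4},{"x": 0,"y": 0,"z": -0.02,"spin": 0,"grip": 0.6},{"x": 0,"y": 0,"z": -0.02,"spin": 0,"grip": 0.6},{"x": 0,"y": 0,"z": -0.02,"spin": 0,"grip": 0.6},{"x": 0,"y": 0,"z": -0.3,"spin": 0,"grip": 0.6},{"x": 0,"y": 0,"z": -0.8,"spin": 0,"grip": 0.6},{"x": 0,"y": 0,"z": -1.5,"spin": 0,"grip": 0.6},{"x": 0,"y": 0,"z": -2.3,"spin": 0,"grip": 0.6},{"x": 0,"y": 0,"z": -3.2,"spin": 0,"grip": 0.6},{"x": 0,"y": 0,"z": -4.0,"spin": 0,"grip": 0.6},{"x": -1.0,"y": 0,"z": -4.5,"spin": 0,"grip": 0.6},{"x": -1.0,"y": 0,"z": -4.5,"spin": 0,"grip": 0.6},{"x": -1.0,"y": 0,"z": -4.5,"spin": 0,"grip": 0.6}]}}

```text
time: 11.0
eef_pos: [544.1, 76.1, 230.4]
orientation: [-0.268, 3.124, -0.001]
ft_force: [-0.6, -0.2, 0.2]
width: 68.3
```

```bash
cat > chk.py <<'E'
from h import *
import sys
k=sys.argv[1];s,p,d=snap(k);P=cloud(k)
th=.171;S=np.array([[np.cos(th),-np.sin(th),0],[np.sin(th),np.cos(th),0],[0,0,1]])
Q=(P-[501.8,69.6,0])@S   # stand frame
f=lambda m:(len(Q[m]),np.round(cv2.minAreaRect(Q[m][:,:2].astype(np.float32))[0],1),np.round(cv2.minAreaRect(Q[m][:,:2].astype(np.float32))[1:][0],1),cv2.minAreaRect(Q[m][:,:2].astype(np.float32))[2])
x,y,z=Q[...,0],Q[...,1],Q[...,2]
m=(abs(x)<60)&(abs(y)<35)&(z>62)&(z<90);print("amber",f(m),"top",np.percentile(z[m],97).round(1))
T=Q[m&(z>81)];print("ridge y",np.median(T[:,1]).round(1),"dir",np.polyfit(T[:,0],T[:,1],1).round(3))
h=cv2.cvtColor(p,cv2.COLOR_BGR2HSV)
b,l=blobs(p,"red",60);print("red",b)
for a in b:
    q=P[(l>0)&(abs(P[...,0]-P[int(a[1][1]),int(a[1][0]),0])<40)];print("red pts",np.nanmedian(q,0).round(1),np.nanpercentile(q[:,2],[3,97]).round(1))
E
python3 chk.py w9
```

```text
11.0 [544.1  76.1 230.4] toolx ang -2.9703 z [ 0.006  0.    -1.   ] q6 -0.15
amber (3035, array([-0.2, -0.2]), array([80.2, 39.2]), 0.8260110020637512) top 84.4
ridge y -0.3 dir [ 0.001 -0.102]
red [(533, [455.9, 228.6], [437, 213, 38, 32])]
red pts [538.3 270.5 151.2] [118.4 168.4]
```

View pics/w9.png

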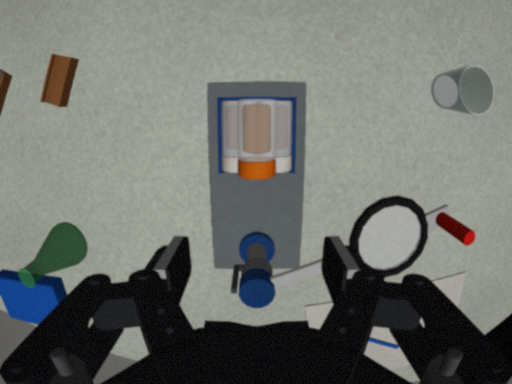

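The stacked jar lies in the groove, centred to within 0.3 mm and parallel, top at 84.4 mm; it is at (257,135), the white jars are either side, and the handle is at (456,228). Next, a closer look at the handle.

Emit:
{"name": "move_arm", "arguments": {"plan": [{"x": -2.0,"y": 0.95,"z": 0,"spin": 0,"grip": 0.6},{"x": -2.0,"y": 1.9,"z": 0,"spin": 0,"grip": 0.6},{"x": -2.0,"y": 2.8,"z": 0,"spin": 0,"grip": 0.6},{"x": -2.0,"y": 3.7,"z": 0,"spin": 0,"grip": 0.6},{"x": -2.0,"y": 4.4,"z": 0,"spin": 0,"grip": 0.6},{"x": -2.0,"y": 4.95,"z": 0,"spin": 0,"grip": 0.6},{"x": -2.0,"y": 4.95,"z": 0,"spin": 0,"grip": 0.6},{"x": -2.0,"y": 4.95,"z": 0,"spin": 0,"grip": 0.6}]}}

```text
time: 11.72
eef_pos: [583.8, 285.2, 225.7]
orientation: [0.272, -3.126, 0.002]
ft_force: [-0.7, -1.3, -0.7]
width: 68.4
```

Run:
```python
from h import *
s,p,d=snap("w10");P=cloud("w10")
b,l=blobs(p,"red",60);print(b)
q=P[(l>0)];q=q[np.isfinite(q[:,0])];t=q[q[:,2]>166];print(len(q),np.percentile(q[:,2],[2,50,98]).round(1),"top disc",len(t),t.mean(0).round(1),cv2.minEnclosingCircle(t[:,:2].astype(np.float32)))
h=cv2.cvtColor(p,cv2.COLOR_BGR2HSV)
X=R.from_rotvec(s["orientation"]).as_matrix()
c=np.r_[t.mean(0)[:2],128];print("to go",((c-s["eef_pos"])@X/40).round(3))
```

```text
11.7167 [583.8 285.2 225.7] toolx ang -2.9678 z [-0.004 -0.002 -1.   ] q6 0.18
[(419, [254.4, 148.3], [244, 136, 22, 25])]
418 [144.2 167.5 168.9] top disc 368 [539.9 276.8 167.6] ((539.8855590820312, 276.7721252441406), 7.5062761306762695)
to go [ 1.11  -0.015  2.446]
```

View pics/w10.png

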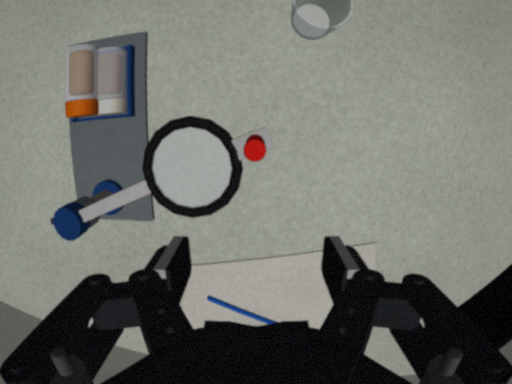

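The red peg's top is at (254,148), which gives a centre of (539.9, 276.8) and a height of 168. That agrees with the kinematic prediction (540.2, 276.7). Descending around it and closing.

Emit:
{"name": "move_arm", "arguments": {"plan": [{"x": 0.6,"y": -0.01,"z": 0,"spin": 0,"grip": 0.6},{"x": 1.11,"y": -0.01,"z": 0.2,"spin": 0,"grip": 0.6},{"x": 1.11,"y": -0.01,"z": 0.7,"spin": 0,"grip": 0.6},{"x": 1.11,"y": -0.01,"z": 1.3,"spin": 0,"grip": 0.6},{"x": 1.11,"y": -0.01,"z": 1.9,"spin": 0,"grip": 0.6},{"x": 1.11,"y": -0.01,"z": 2.3,"spin": 0,"grip": 0.6},{"x": 1.11,"y": -0.01,"z": 2.4,"spin": 0,"grip": 0.6},{"x": 1.11,"y": -0.01,"z": 2.4,"spin": 0,"grip": 0.6},{"x": 1.11,"y": -0.01,"z": 2.4,"spin": 0,"grip": 0.6},{"x": 1.11,"y": -0.01,"z": 2.4,"spin": 0,"grip": 0.6}]}}

```text
time: 12.6
eef_pos: [543.5, 276.5, 132.9]
orientation: [-0.267, 3.128, 0.001]
ft_force: [0.4, -0.6, -0.3]
width: 68.3
```

Run:
```python
from h import *
s=ctrl.state();X=R.from_rotvec(s["orientation"]).as_matrix();print(s["eef_pos"],s["ft_force"],"to go",((np.array([539.9,276.8,128])-s["eef_pos"])@X/40).round(3))
```

```text
[543.49650448 276.52074295 132.89262781] [ 0.37050823 -0.60436469 -0.33335717] to go [0.088 0.022 0.122]
```

Emit:
{"name": "move_arm", "arguments": {"plan": [{"x": 0.08,"y": 0.02,"z": 0.08,"spin": 0,"grip": 0.6},{"x": 0.08,"y": 0.02,"z": 0.08,"spin": 0,"grip": 0.0},{"x": 0.08,"y": 0.02,"z": 0.08,"spin": 0,"grip": -0.5},{"x": 0.08,"y": 0.02,"z": 0.08,"spin": 0,"grip": -1},{"x": 0.08,"y": 0.02,"z": 0.08,"spin": 0,"grip": -1},{"x": 0.08,"y": 0.02,"z": 0.08,"spin": 0,"grip": -1},{"x": 0.08,"y": 0.02,"z": 0.08,"spin": 0,"grip": -1},{"x": 0.08,"y": 0.02,"z": 0.08,"spin": 0,"grip": -1},{"x": 0.08,"y": 0.02,"z": 0.08,"spin": 0,"grip": -1},{"x": 0.08,"y": 0.02,"z": 0.08,"spin": 0,"grip": -1},{"x": 0.08,"y": 0.02,"z": 0.08,"spin": 0,"grip": -1},{"x": 0.08,"y": 0.02,"z": 0.08,"spin": 0,"grip": -1}]}}

```text
time: 13.6
eef_pos: [539.6, 276.4, 128.5]
orientation: [-0.268, 3.129, -0.002]
ft_force: [1.1, -4.7, 3.5]
width: 14.8
```

```bash
cat > arc.py <<'E'
from h import *
import sys
s=ctrl.state();X=R.from_rotvec(s["orientation"]).as_matrix();print(s["time"],s["eef_pos"].round(1),s["ft_force"].round(1),s["width"])
pv=np.array([649.6,95.1]);r=s["eef_pos"][:2]-pv;a0=np.arctan2(r[1],r[0])-.171-1.942
a0=(a0+np.pi)%(2*np.pi)-np.pi;print("arm value",a0.round(4),"radius",np.linalg.norm(r).round(1))
for v in np.arange(np.ceil(a0/.06+.3)*.06,1.27,.06):
    t=pv+212*np.array([np.cos(v+2.113),np.sin(v+2.113)])
    print(v.round(2),((np.r_[t,s["eef_pos"][2]]-s["eef_pos"])@X/40).round(3)[:2])
E
python3 arc.py
```

```text
13.6 [539.6 276.4 128.5] [ 1.1 -4.7  3.5] 14.79052291040314
arm value 0.0031 radius 212.1
0.06 [ 0.276 -0.12 ]
0.12 [ 0.561 -0.262]
0.18 [ 0.837 -0.421]
0.24 [ 1.102 -0.595]
0.3 [ 1.357 -0.785]
0.36 [ 1.6   -0.991]
0.42 [ 1.83 -1.21]
0.48 [ 2.047 -1.443]
0.54 [ 2.249 -1.688]
0.6 [ 2.436 -1.945]
0.66 [ 2.607 -2.213]
0.72 [ 2.762 -2.491]
0.78 [ 2.9   -2.777]
0.84 [ 3.021 -3.071]
0.9 [ 3.124 -3.372]
0.96 [ 3.208 -3.679]
1.02 [ 3.274 -3.99 ]
1.08 [ 3.322 -4.304]
1.14 [ 3.35  -4.621]
1.2 [ 3.359 -4.939]
1.26 [ 3.349 -5.256]
```

Peg gripped (14.8 mm). Swinging the first half of the arc.

Emit:
{"name": "move_arm", "arguments": {"plan": [{"x": 0.28,"y": -0.12,"z": 0,"spin": 0,"grip": -1},{"x": 0.56,"y": -0.26,"z": 0,"spin": 0,"grip": -1},{"x": 0.84,"y": -0.42,"z": 0,"spin": 0,"grip": -1},{"x": 1.1,"y": -0.6,"z": 0,"spin": 0,"grip": -1},{"x": 1.36,"y": -0.78,"z": 0,"spin": 0,"grip": -1},{"x": 1.6,"y": -0.99,"z": 0,"spin": 0,"grip": -1},{"x": 1.83,"y": -1.21,"z": 0,"spin": 0,"grip": -1},{"x": 2.05,"y": -1.44,"z": 0,"spin": 0,"grip": -1},{"x": 2.25,"y": -1.69,"z": 0,"spin": 0,"grip": -1},{"x": 2.44,"y": -1.94,"z": 0,"spin": 0,"grip": -1},{"x": 2.44,"y": -1.94,"z": 0,"spin": 0,"grip": -1},{"x": 2.44,"y": -1.94,"z": 0,"spin": 0,"grip": -1}]}}

```text
time: 14.6
eef_pos: [453.8, 184.5, 128.5]
orientation: [0.269, -3.127, -0.007]
ft_force: [-3.6, 6.1, 6.3]
width: 14.6
```

```bash
python3 arc.py
```

```text
14.6 [453.8 184.5 128.5] [-3.6  6.1  6.3] 14.609010817524396
arm value 0.6002 radius 215.3
0.66 [ 0.104 -0.313]
0.72 [ 0.259 -0.59 ]
0.78 [ 0.398 -0.877]
0.84 [ 0.518 -1.171]
0.9 [ 0.622 -1.472]
0.96 [ 0.706 -1.778]
1.02 [ 0.773 -2.089]
1.08 [ 0.82  -2.403]
1.14 [ 0.849 -2.72 ]
1.2 [ 0.859 -3.038]
1.26 [ 0.849 -3.356]
```

Emit:
{"name": "move_arm", "arguments": {"plan": [{"x": 0.1,"y": -0.31,"z": 0,"spin": 0,"grip": -1},{"x": 0.26,"y": -0.59,"z": 0,"spin": 0,"grip": -1},{"x": 0.4,"y": -0.88,"z": 0,"spin": 0,"grip": -1},{"x": 0.52,"y": -1.17,"z": 0,"spin": 0,"grip": -1},{"x": 0.62,"y": -1.47,"z": 0,"spin": 0,"grip": -1},{"x": 0.71,"y": -1.78,"z": 0,"spin": 0,"grip": -1},{"x": 0.77,"y": -2.09,"z": 0,"spin": 0,"grip": -1},{"x": 0.82,"y": -2.4,"z": 0,"spin": 0,"grip": -1},{"x": 0.85,"y": -2.7,"z": 0,"spin": 0,"grip": -1},{"x": 0.86,"y": -2.88,"z": 0,"spin": 0,"grip": -1},{"x": 0.86,"y": -2.96,"z": 0,"spin": 0,"grip": -1},{"x": 0.86,"y": -3.0,"z": 0,"spin": 0,"grip": -1},{"x": 0.86,"y": -3.0,"z": 0,"spin": 0,"grip": -1},{"x": 0.86,"y": -3.0,"z": 0,"spin": 0,"grip": -1}]}}

```text
time: 15.77
eef_pos: [437.2, 59.4, 127.7]
orientation: [0.264, -3.121, -0.001]
ft_force: [-9.2, 1.2, 11.5]
width: 14.6
```

```bash
python3 arc.py
```

```text
15.7667 [437.2  59.4 127.7] [-9.2  1.2 11.5] 14.555318928508305
arm value 1.1953 radius 215.4
1.26 [-0.095 -0.343]
```

Emit:
{"name": "move_arm", "arguments": {"plan": [{"x": 0.03,"y": -0.03,"z": -0.02,"spin": 0,"grip": -1},{"x": 0.03,"y": -0.06,"z": -0.02,"spin": 0,"grip": -1},{"x": 0.03,"y": -0.08,"z": -0.02,"spin": 0,"grip": -1},{"x": 0.03,"y": -0.08,"z": -0.02,"spin": 0,"grip": -1},{"x": 0.03,"y": -0.08,"z": -0.02,"spin": 0,"grip": -1},{"x": 0.03,"y": -0.08,"z": -0.02,"spin": 0,"grip": -1},{"x": 0.03,"y": -0.08,"z": -0.02,"spin": 0,"grip": -1}]}}

```text
time: 16.35
eef_pos: [437.6, 57.1, 127.8]
orientation: [0.267, -3.122, -0.005]
ft_force: [-7.0, 4.9, 5.9]
width: 14.3
```

```bash
python3 arc.py
python3 - <<'E'
from h import *
p,d=ctrl.read_camera("top");q,_=ctrl.read_camera("side");w=snap("w11")[1]
b=np.hstack([cv2.resize(p[90:260,90:360],(400,252)),cv2.resize(q[90:300,120:370],(400,252))]);cv2.imwrite("pics/end.png",np.vstack([b,cv2.resize(w,(466,348))[:, :].copy() if 0 else cv2.copyMakeBorder(cv2.resize(w,(464,348)),0,0,0,336,cv2.BORDER_CONSTANT)]))
for n,i in(("top",p),("side",q)):
    for c in("green","orange","red"): print(n,c,blobs(i,c)[0])
E
```

```text
16.35 [437.6  57.1 127.8] [-7.   4.9  5.9] 14.298525174706006
arm value 1.2059 radius 215.4
1.26 [-0.094 -0.286]
16.45 [437.6  57.1 127.8] toolx ang -2.9712 z [-0.008  0.002 -1.   ] q6 -0.19
top green [(74, [388.9, 188.1], [382, 185, 15, 8])]
top orange []
top red []
side green [(69, [362.9, 298.3], [358, 292, 9, 15])]
side orange []
side red [(19, [209.9, 178.0], [209, 175, 3, 7])]
```

View pics/end.png

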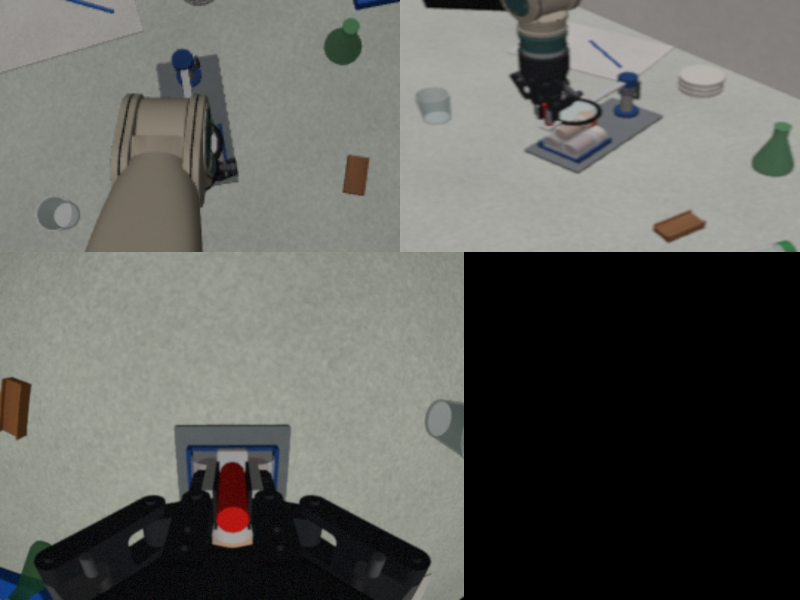

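The view shows the lens over the stacked jar, the arm lined up with the stand, the peg between the pads at (232,500), and the bystanders unmoved. One small extra push to confirm the stop.

Emit:
{"name": "move_arm", "arguments": {"plan": [{"x": 0,"y": -0.03,"z": 0,"spin": 0,"grip": -1},{"x": 0,"y": -0.06,"z": 0,"spin": 0,"grip": -1},{"x": 0,"y": -0.06,"z": 0,"spin": 0,"grip": -1},{"x": 0,"y": -0.06,"z": 0,"spin": 0,"grip": -1},{"x": 0,"y": -0.06,"z": 0,"spin": 0,"grip": -1},{"x": 0,"y": -0.06,"z": 0,"spin": 0,"grip": -1}]}}

```text
time: 17.0
eef_pos: [437.8, 56.1, 127.8]
orientation: [0.268, -3.122, -0.01]
ft_force: [-7.2, 7.9, 5.8]
width: 14.8
```

```bash
python3 arc.py
```

```text
17.0 [437.8  56.1 127.8] [-7.2  7.9  5.8] 14.799176736726281
arm value 1.2105 radius 215.4
1.26 [-0.093 -0.261]
```

The sideways force rose to 7.9 N, above the 4 N spring, while the arm barely moved. It is on its stop, so I'm handing in.

```bash
python3 -c "
from bench import ctrl
print(ctrl.finish_job())"
```

```text
the job is handed in; nothing more can be done
None
```

The orange-capped jar is on the two white-capped jars, and the lens arm is held forward at its stop. I handed the job in at 17.0 s of the 54 s allowed; no verdict is reported.

- **Jar:** after letting go, the depth check put it within 0.3 mm of the tray's centre and parallel to within about 0.015 rad. Its top was at 84.4 mm, against 84.3 expected. I did not re-measure it under the lens, because the arm hid it from the top camera.
- **Lens arm:** I gripped the red handle (14.8 mm opening) and swung it over the jars. The arm value came out at about 1.21 rad. On a last small push the sideways force rose from 4.9 to 7.9 N (the spring gives about 4 N) while the tool moved only 1 mm, so I take it to be on the stop.
- **Bystanders:** the green cap was at the same pixels as at the start in both fixed views. I checked the flask and beaker only by eye in the last pictures, and they looked unmoved.

**What went wrong or disagreed:**
- The first move call was refused because it left out "z".
- The first jar grip caught only the tips of the pads, so I redid it 5 mm lower.
- The tool often settled 2–5 mm off target; I corrected this before placing the jar and before gripping the handle.
- At the end the measured handle radius was 215 mm instead of 212, with 6–7 N of side load left on the tool.

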